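# Click out a workshop marker against the angle plate

### The arm

A 7-joint arm with a two-finger parallel gripper is mounted at the origin on the work surface. World frame = base frame: x ahead of the robot, y to its left, z up, the work surface at z = 0. Lengths are in m, angles in rad, forces in N, time in s.
With the tool pointing down it reaches from about 0.425 to 0.95 m from the base axis. Payload 4.7 kg.
Tool frame: the origin (TCP) lies where the fingers leave the gripper's body, on its centre line; the fingertips stand 73 mm ahead of it and the grasp point (between the pads) lies 54 mm ahead of it (manip.grasp_offset is the distance from the TCP to the grasp point, in m); z points along the fingers, y is the direction in which the jaws open and shut (so a half turn about z gives the same grasp; the last joint's range is limited). The gripper opens to 85 mm and grips with 20 to 120 N. Pads are 22 mm wide; open, the fingers measure 114 mm over their backs; the gripper's body (76 mm by 85 mm) begins 54 mm behind the grasp point. The pads swing forward as they close: fully open they stand 13 mm farther back than shut.
Start: joints at [-1.266, 0.469, -0.049, 1.532, 0.024, 1.141, -0.082], TCP at [0.221, 0.638, 0.304] pointing down, gripper open.
Joint ranges: [-2.59, 2.59], [-0.33, 1.99], [-1.39, 1.29], [0.1, 2.45], [-1.04, 4.18], [0.21, 1.99], [-2.66, 2.66]. Speed limits (rad/s): [2.57, 2.57, 3.14, 3.14, 3.14, 3.14, 3.14].

### API

Orientations are given as a 3x3 rotation matrix whose columns are the frame's x, y, z axes.
In Python, from cell import read_state, vision, ticket, manip gives the robot as it stands.
- The arm moves only by the tool send_rows, never from a script. Its argument "motion" is a list of rows, each a list of 7 numbers: the closure, from 0 (fully open) to 1 (shut), then the shift along the tool's x, y, z in mm, then the turn, a rotation vector about the tool's x, y, z in rad. A call has 1 to 12 rows; each row is the pose to reach, as a shift and turn from the pose measured when the call began, along the tool's axes at that moment; what a row does not reach only later rows make up. A row lasts 1/12 s, in which the tool goes at most 41.7 mm and 7.16 degrees, less where a joint would pass 70% of its speed; a pose out of reach is approached as far as the arm can. A call with a gripper value outside its range is refused whole. The fingers move at their own pace and stop on an object; the grip force is fixed at half the most. Time passes only in rows, so rows that repeat a pose let the fingers close. It gives the time, the measured TCP pose, the force and the opening at its end, in the units of the state.
- read_state(): the state, without advancing time (a new reading comes with each control period).
- vision.get_image(name): name is "side" or "top"; returns a dict with "pixels" (384x512x3 uint8, red, green, blue), "range_z" (384x512 float32, m along the optical axis (not along the pixel's ray), 0 where there is no reading), "fov_y" (degrees; the focal length in pixels is half the picture's height over the tangent of half this angle, whatever the lens; pixels are square), "cx", "cy" (the principal point, pixels), "view" (4x4, takes a point from world to camera coordinates). Camera axes: x right, y up, looking along -z (the intrinsics and any distortion apply to the point x, -y, -z); pixel columns grow to the right and rows downward; lengths in m; the calibration is good to about 2 mm. A picture is of the moment at which its call begins.
- ticket.finish_job(): hands the job in, once; it reports no verdict.
The state is a dict: "time": time; "joint_pos": joint angles; "qd": joint speeds; "joint_efforts": joint torques, N m; "tool_pos": TCP position; "ee_rot": TCP orientation; "force": force on the tool from outside, world axes, zero at the start; "ft_torque": the same for the moment, N m; "opening": finger opening in m.
Only numpy, scipy, OpenCV 4.12 (cv2) and the standard library are available. Lean on these libraries where they do the work, as an engineer would, in place of code of your own. Each camera call takes 0.05 s, during which the arm holds its last target.

### The job

Of the pens lying in a row on the welding bench, pick up the marker with the push button on its end, lift it clear of the bench, and press that button fully in against the upright face of the bolted-down steel angle plate, so that the writing tip comes out and stays out. Then lay the marker flat in the shallow metal tray, without dropping it, and let go.

Things in the scene. Friction and masses are not known exactly. Their poses are not given: they have to be found in the camera images.
- marker: Marker: square aluminium barrel 110 long (x) x 22 wide (y) x 20 mm high, 70 g, clip 3 mm high on top. +x end: round dark push button, 14 mm across, sticking out 15 mm, its end 70 mm from the origin. -x end: steel cone, to 77 mm. Origin: centre of the barrel's underside; axis and button 10 mm above. Starts z up, +x away from the robot within 25 deg. Lookalikes: a capped one, a thin two-needle scriber.
- marker_button (a joint): How far the marker's end button is pushed in along the barrel: 0 m is fully out (tip hidden), 0.010 m fully in (white tip 10 mm out of the cone). It takes about 4 N all the way, has no spring and stays where it is left. Starts between 0 and 0.0015 m; counts as in from 0.007 m.
- stop: Dark steel angle plate bolted to the bench: upright 120 wide (y), 80 high, 12 mm thick. Its flat pressing face looks along its own -x, towards the robot within 21 deg. Origin: middle of that face at bench level. Foot and ribs lie behind the face, to x +90 mm.
- tray: Fixed shallow metal tray, 300 (x) x 220 mm (y) outside, walls 4 mm thick, rim 18 mm and inner floor 4 mm above the bench. Origin: centre of its underside. A holding magnet (66 x 42 mm, 17 mm high) lies in its far left corner, about x +95, y +70 mm; the rest is empty.
Not all that is in view belongs to the job. What is shaped like the marker but red or turquoise is not meant.

How it is judged:
By the outcome, as a careful person would: the job done as asked, in the order asked, and still so for the second after the job is handed in, with the robot touching nothing.
It also fails if it takes over 40 s, if anything falls off the work surface, if the arm or the gripper's body presses on something with over 40 N, if the wrist force passes 120 N, or if a joint passes its speed limit or range.

## Working session

There is one attempt and no reset: what is moved stays moved. The work goes in short steps, Python scripts to look and compute and a tool call to move; the robot and the scene stay as the last step left them, time stands still between calls to the robot, and variables do not carry over. Pictures are saved under pics/ and viewed, and the job is handed in when it is done.

Besides the shell and the picture viewer there is one more tool, called after "Call:" by a JSON object that holds its "api" and its "payload", one argument or row to a line. send_rows: Moves the arm, as the interface text tells. Its arguments: {"type":"object","properties":{"motion":{"type":"array","items":{"type":"array","items":{"type":"number"}}}},"required":["motion"]}

```bash
ls; mkdir -p pics
cat > h.py <<'E'
import numpy as np, cv2
from cell import read_state, vision, ticket, manip
def grab(n):
    im=vision.get_image(n); return im
def f_of(im): return im["pixels"].shape[0]/2/np.tan(np.radians(im["fov_y"])/2)
def cloud(im):
    f=f_of(im); h,w=im["range_z"].shape
    v,u=np.mgrid[0:h,0:w].astype(float); d=im["range_z"]
    P=np.stack([(u-im["cx"])/f*d,-(v-im["cy"])/f*d,-d,np.ones_like(d)],-1)
    W=P@np.linalg.inv(im["view"]).T
    return W[...,:3]
def save(im,name,crop=None,s=1):
    p=im["pixels"][...,::-1]
    if crop: r0,r1,c0,c1=crop; p=p[r0:r1,c0:c1]
    cv2.imwrite("pics/"+name,cv2.resize(p,None,fx=s,fy=s,interpolation=cv2.INTER_CUBIC))
E
python3 - <<'E'
from h import *
import pickle
s=read_state(); print({k:np.round(v,3).tolist() for k,v in s.items()})
for n in("top","side"):
    im=grab(n); save(im,n+"0.png",s=1.5); pickle.dump(im,open(n+"0.pkl","wb"))
    print(n,{k:v for k,v in im.items() if k not in("pixels","range_z")}, (im["range_z"]==0).mean())
E
```

```text
pics
{'time': 0.0, 'joint_pos': [-1.266, 0.469, -0.049, 1.534, 0.024, 1.141, -0.082], 'qd': [-0.0, 0.001, -0.002, 0.0, 0.001, 0.0, -0.001], 'joint_efforts': [0.0, -51.03, -0.046, -23.772, 0.011, 0.008, 0.0], 'tool_pos': [0.221, 0.637, 0.303], 'ee_rot': [[-0.945, 0.328, -0.001], [0.328, 0.945, -0.002], [-0.0, -0.002, -1.0]], 'force': [0.025, -0.784, -0.252], 'ft_torque': [0.08, -0.022, -0.029], 'opening': 0.086}
top {'fov_y': 43.97207705968508, 'cx': 248.75593195002497, 'cy': 196.64814375665895, 'view': array([[ 2.42446643e-03, -9.99540562e-01, -3.02123616e-02,
         1.22183145e-02],
       [ 9.94610387e-01, -7.21366252e-04,  1.03680552e-01,
        -5.16890757e-01],
       [-1.03654711e-01, -3.03008987e-02,  9.94151677e-01,
        -1.19306570e+00],
       [ 0.00000000e+00,  0.00000000e+00,  0.00000000e+00,
         1.00000000e+00]])} 0.004236857096354167
side {'fov_y': 57.54371270963047, 'cx': 260.3640847005615, 'cy': 189.74876171019898, 'view': array([[ 0.88730531, -0.46099906,  0.01300546, -0.48192679],
       [ 0.32423047,  0.64361902,  0.69327423, -0.18287982],
       [-0.32796933, -0.61092914,  0.72055652, -0.76323044],
       [ 0.        ,  0.        ,  0.        ,  1.        ]])} 0.003941853841145833
```

View pics/top0.png

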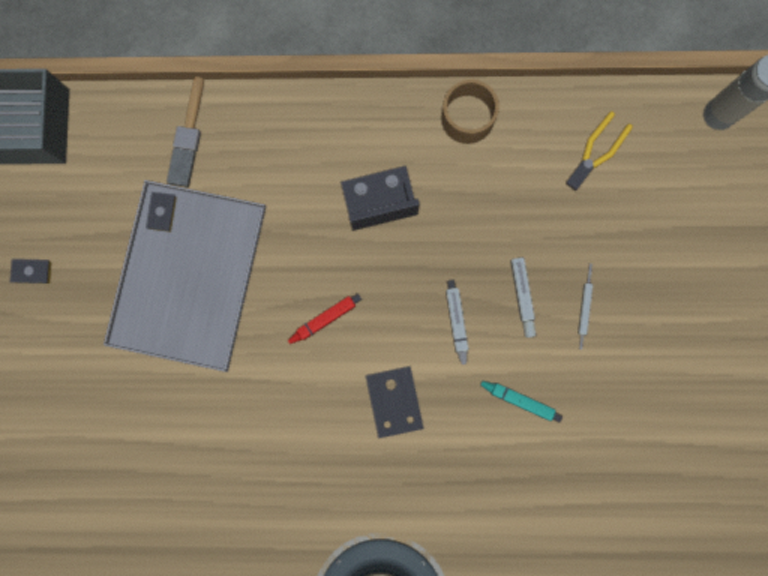

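View pics/side0.png

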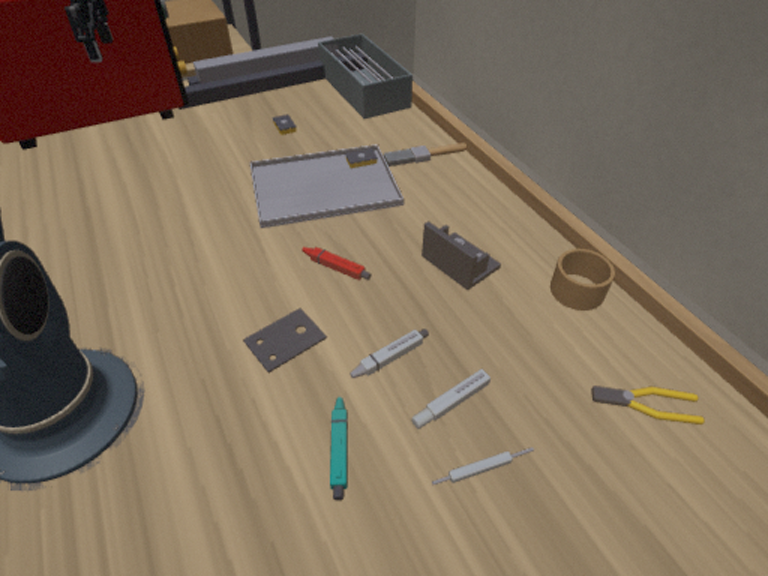

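The pictures show three pens in a row (top view, 768x576 scaled pixels). The one at (457,320) has a dark button at (451,285) and a cone at (463,357). The one at (523,297) is capped at both ends, and the thin one at (586,305) is the scriber. The first fits the description. I'll confirm it in a crop and measure.

Run:
```python
from h import *
import pickle
for n in("top","side"):
    im=pickle.load(open(n+"0.pkl","rb")); C=cloud(im)
    if n=="top":
        a=cv2.resize(im["pixels"][170:260,280:410,::-1],None,fx=5,fy=5,interpolation=cv2.INTER_CUBIC); cv2.imwrite("pics/cropA.png",a)
    else:
        a=cv2.resize(im["pixels"][205:300,215:345,::-1],None,fx=5,fy=5,interpolation=cv2.INTER_CUBIC); cv2.imwrite("pics/cropB.png",a)
    Z=C[...,2]
    def comp(lo,hi,x0,x1,y0,y1,name):
        m=(Z>lo)&(Z<hi)&(C[...,0]>x0)&(C[...,0]<x1)&(C[...,1]>y0)&(C[...,1]<y1)
        k,l,st,ce=cv2.connectedComponentsWithStats(m.astype(np.uint8))
        for i in range(1,k):
            if st[i,4]>60:
                P=C[l==i]; r=cv2.minAreaRect((P[:,:2]*1000).astype(np.float32))
                print(n,name,st[i,:].tolist(),"mean",P.mean(0).round(4),"rect",np.round(r[0],1),np.round(r[1],1),round(r[2],1),"z95",np.percentile(P[:,2],[5,50,95]).round(4))
    comp(0.006,0.2,0.3,0.9,-0.45,0.5,"obj")
    print(n,"bench z",np.median(Z[(abs(C[...,0]-.6)<.3)&(abs(C[...,1])<.4)]))
```

```text
top obj [294, 53, 39, 43, 765] mean [ 0.8382 -0.1529  0.0416] rect [ 837.9 -152.8] [95.2 95.6] 69.6 z95 [0.0099 0.0472 0.0602]
top obj [69, 56, 108, 192, 1792] mean [0.6655 0.3491 0.0151] rect [649.1 325. ] [223.  490.4] 78.1 z95 [0.0072 0.0157 0.0208]
top obj [377, 74, 44, 53, 482] mean [ 0.7685 -0.3744  0.0101] rect [ 771.  -377.4] [ 52.3 153.4] 54.1 z95 [0.0067 0.0098 0.0142]
top obj [227, 110, 53, 43, 1515] mean [0.6872 0.0031 0.0298] rect [691.9   4.3] [ 91.4 120.2] 14.1 z95 [0.0076 0.0135 0.0797]
top obj [96, 126, 21, 28, 437] mean [0.6676 0.3888 0.0184] rect [671.9 392.6] [50.4 75.4] 81.4 z95 [0.0083 0.019  0.0235]
top obj [340, 171, 17, 54, 470] mean [ 0.5168 -0.2437  0.0175] rect [ 515.5 -244.9] [137.9  22.8] 9.2 z95 [0.0107 0.0179 0.0226]
top obj [297, 186, 15, 57, 452] mean [ 0.4741 -0.1297  0.0176] rect [ 473.5 -130. ] [145.9  22.6] 8.5 z95 [0.0114 0.0179 0.0227]
top obj [385, 187, 10, 36, 200] mean [ 0.4961 -0.3496  0.0115] rect [ 498.  -350.8] [15.4 92.7] 81.0 z95 [0.0072 0.0118 0.0153]
top obj [192, 195, 49, 34, 449] mean [0.4786 0.097  0.0176] rect [478.  99.] [ 22.7 
[... 829 characters left out ...]
.0067 0.0081]
side obj [233, 219, 53, 33, 559] mean [ 0.4703 -0.1363  0.0183] rect [ 472.1 -133. ] [145.6  23.4] 8.1 z95 [0.0084 0.0197 0.0238]
side obj [274, 246, 53, 40, 640] mean [ 0.5129 -0.2503  0.0191] rect [ 514.  -248.3] [135.3  22.3] 8.8 z95 [0.01   0.0202 0.0238]
side obj [395, 257, 75, 26, 751] mean [ 0.7694 -0.3818  0.0119] rect [ 770.3 -381.8] [ 53.2 155.5] 55.8 z95 [0.0078 0.0121 0.0151]
side obj [220, 265, 12, 69, 697] mean [ 0.3349 -0.2484  0.0197] rect [ 338.4 -239.5] [147.2  22.1] 65.6 z95 [0.0133 0.0203 0.0242]
side obj [288, 298, 68, 25, 419] mean [ 0.4954 -0.354   0.0132] rect [ 499.9 -354. ] [ 14.4 149.8] 81.4 z95 [0.0079 0.0139 0.0165]
side bench z 0.001433634112784854
```

View pics/cropA.png

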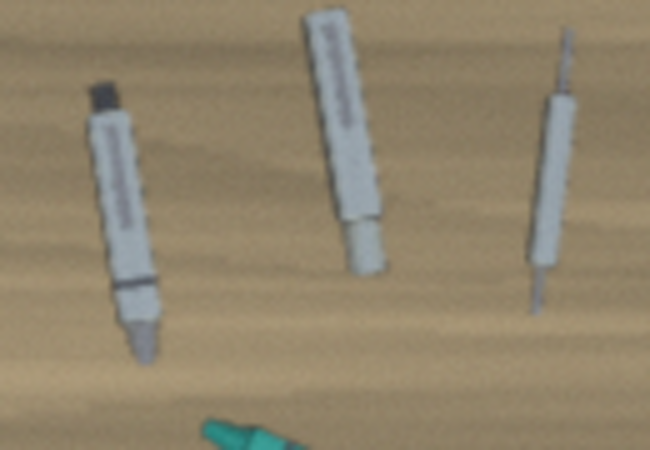

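View pics/cropB.png

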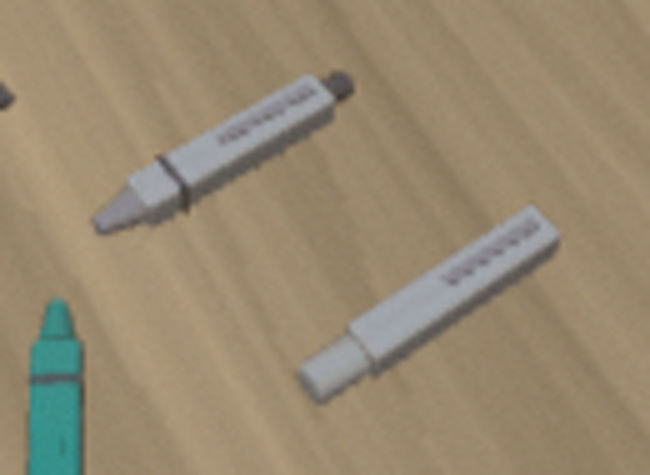

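The crops confirm it: the left pen (crop A, button at (103,97), cone at (143,345)) is the silver marker with the dark push button. The middle pen has a cap instead, and the right one has two needles. Next I measure the marker, stop and tray.

```bash
cat >> h.py <<'E'
from scipy.spatial.transform import Rotation as R
def Rdown(yawdeg):
    a=np.radians(yawdeg); return np.array([[np.cos(a),np.sin(a),0],[np.sin(a),-np.cos(a),0],[0,0,-1.]])
def to(p,yaw):
    s=read_state(); A=np.array(s["ee_rot"]); 
    d=A.T@(np.array(p)-s["tool_pos"])*1000; r=R.from_matrix(A.T@Rdown(yaw)).as_rotvec()
    print("shift mm",d.round(1),"turn",r.round(4),"|d|",np.linalg.norm(d).round(0),"deg",np.degrees(np.linalg.norm(r)).round(1))
E
python3 - <<'E'
from h import *
import pickle
for n in("top","side"):
    im=pickle.load(open(n+"0.pkl","rb")); C=cloud(im); Z=C[...,2]; X=C[...,0];Y=C[...,1]
    box=lambda x0,x1,y0,y1,z0,z1:(X>x0)&(X<x1)&(Y>y0)&(Y<y1)&(Z>z0)&(Z<z1)
    # marker body
    P=C[box(.38,.57,-.18,-.08,.014,.03)]
    c=P[:,:2].mean(0);u,s,v=np.linalg.svd(P[:,:2]-c); d=v[0]*np.sign(v[0][0])
    t=(P[:,:2]-c)@d; w=(P[:,:2]-c)@[-d[1],d[0]]
    print(n,"marker",c.round(4),"yaw",np.degrees(np.arctan2(d[1],d[0])).round(2),"t",t.min().round(4),t.max().round(4),"w",np.percentile(w,[2,98]).round(4))
    Pa=C[box(.38,.57,-.18,-.08,.005,.03)]; ta=(Pa[:,:2]-c)@d; tip=c+d*ta.max(); print("  ends",ta.min(),ta.max(),"origin from mid", (c+d*((ta.min()+ta.max())/2+.0035)).round(4))
    # stop top
    P=C[box(.6,.78,-.09,.09,.075,.09)]; r=cv2.minAreaRect((P[:,:2]*1000).astype(np.float32)); print("  stop top",r, P[:,2].mean())
    P=C[box(.6,.70,-.09,.09,.02,.074)]
    # face plane ransac-ish
    if len(P)>50:
        best=None
        rng=np.random.default_rng(0)
        for _ in range(300):
            q=P[rng.choice(len(P),3,False)]; nn=np.cross(q[1]-q[0],q[2]-q[0]); nn/=np.linalg.norm(nn)+1e-12
            if abs(nn[0])<.8: continue
            k=abs((P-q[0])@nn)<.0025
            if best is None or k.sum()>best.sum(): best=k
        Q=P[best];cq=Q.mean(0);nn=np.linalg.svd(Q-cq)[2][2]; nn*=np.sign(nn[0]); print("  face",len(P),len(Q),cq.round(4),nn.round(4),"yaw",np.degrees(np.arctan2(nn[1],nn[0])).round(2), "y rng",Q[:,1].min().round(3),Q[:,1].max().round(3))
    # tray
    P=C[box(.4,.85,.14,.46,.010,.022)]; r=cv2.minAreaRect((P[:,:2]*1000).astype(np.float32)); print("  tray",r)
E
```

```text
top marker [ 0.4745 -0.1297] yaw 8.36 t -0.0736 0.0718 w [-0.0107  0.0104]
  ends -0.07397898436139337 0.0720212303269715 origin from mid [ 0.477  -0.1294]
  stop top ((654.2265014648438, -5.136631011962891), (13.235870361328125, 119.56246185302734), 14.396442413330078) 0.07891084762627383
  face 298 214 [ 0.649  -0.0064  0.0476] [9.707e-01 2.403e-01 2.000e-04] yaw 13.9 y rng -0.063 0.052
  tray ((610.3687133789062, 350.9892578125), (451.56256103515625, 313.6474609375), 17.14915657043457)
side marker [ 0.4707 -0.1349] yaw 8.2 t -0.0702 0.0745 w [-0.0091  0.0122]
  ends -0.07105945646826028 0.07452738030379358 origin from mid [ 0.4758 -0.1342]
  stop top ((653.65869140625, -7.153800964355469), (14.090688705444336, 118.39081573486328), 14.309907913208008) 0.08006710062504292
  face 626 517 [ 0.6496 -0.0114  0.0478] [ 9.71e-01  2.39e-01 -7.00e-04] yaw 13.83 y rng -0.067 0.052
  tray ((612.4432373046875, 347.09173583984375), (451.3424072265625, 310.5949401855469), 15.175358772277832)
```

Run:
```python
from h import *
import pickle
im=pickle.load(open("top0.pkl","rb")); f=f_of(im); V=np.linalg.inv(im["view"])
cs=[]
for u,v in [(146,183),(266,207),(228,371),(107,345)]:
    u/=1.5;v/=1.5; d=V[:3,:3]@[(u-im["cx"])/f,-(v-im["cy"])/f,-1]; o=V[:3,3]; p=o+d*(.018-o[2])/d[2]; cs.append(p); print(p.round(4))
cs=np.array(cs); c=cs.mean(0); a=cs[0]-cs[3]+cs[1]-cs[2]; print("centre",c,"yaw",np.degrees(np.arctan2(a[1],a[0])),[np.linalg.norm(cs[i]-cs[i-1]).round(3) for i in range(4)])
to([.45,.35,.303],80)
```

```text
[0.7173 0.4155 0.018 ]
[0.6731 0.2013 0.018 ]
[0.3869 0.2616 0.018 ]
[0.4311 0.4734 0.018 ]
centre [0.55211214 0.33794622 0.018     ] yaw -11.67271658978906 [np.float64(0.292), np.float64(0.219), np.float64(0.292), np.float64(0.216)]
shift mm [-3.105e+02 -1.965e+02  3.000e-01] turn [-1.4000e-03  1.3000e-03  1.4116e+00] |d| 367.0 deg 80.9
```

Call:
{"api": "send_rows", "payload": {
  "motion": [
    [0, -310, -196, 0, 0, 0, 1.41],
    [0, -310, -196, 0, 0, 0, 1.41],
    [0, -310, -196, 0, 0, 0, 1.41],
    [0, -310, -196, 0, 0, 0, 1.41],
    [0, -310, -196, 0, 0, 0, 1.41],
    [0, -310, -196, 0, 0, 0, 1.41],
    [0, -310, -196, 0, 0, 0, 1.41],
    [0, -310, -196, 0, 0, 0, 1.41],
    [0, -310, -196, 0, 0, 0, 1.41],
    [0, -310, -196, 0, 0, 0, 1.41],
    [0, -310, -196, 0, 0, 0, 1.41],
    [0, -310, -196, 0, 0, 0, 1.41]
  ]
}}

```text
time: 1.1
tool_pos: [0.4501, 0.3496, 0.303]
ee_rot: [[0.179, 0.984, -0.001], [0.984, -0.179, -0.002], [-0.002, -0.001, -1.0]]
force: [0.4, 0.3, -0.3]
opening: 0.0851
```

Run:
```python
from h import *
s=read_state();print(s["time"],s["joint_pos"])
to([.4763,-.1315,.2],8.3)
```

```text
1.1 [-1.00234508  0.30403265  0.33612423  1.80486243 -0.11255173  1.05381651
 -0.80440803]
shift mm [-468.4  111.9  104. ] turn [1.0000e-03 2.6000e-03 1.2461e+00] |d| 493.0 deg 71.4
```

Call:
{"api": "send_rows", "payload": {
  "motion": [
    [0, -468, 112, 104, 0.001, 0.0026, 1.246],
    [0, -468, 112, 104, 0.001, 0.0026, 1.246],
    [0, -468, 112, 104, 0.001, 0.0026, 1.246],
    [0, -468, 112, 104, 0.001, 0.0026, 1.246],
    [0, -468, 112, 104, 0.001, 0.0026, 1.246],
    [0, -468, 112, 104, 0.001, 0.0026, 1.246],
    [0, -468, 112, 104, 0.001, 0.0026, 1.246],
    [0, -468, 112, 104, 0.001, 0.0026, 1.246],
    [0, -468, 112, 104, 0.001, 0.0026, 1.246],
    [0, -468, 112, 104, 0.001, 0.0026, 1.246],
    [0, -468, 112, 104, 0.001, 0.0026, 1.246],
    [0, -468, 112, 104, 0.001, 0.0026, 1.246]
  ]
}}

```text
time: 2.1
tool_pos: [0.4758, -0.1337, 0.1994]
ee_rot: [[0.99, 0.143, -0.0], [0.143, -0.99, -0.001], [-0.001, 0.001, -1.0]]
force: [0.9, 0.1, 0.1]
opening: 0.0851
```

Run:
```python
from h import *
s=read_state();print(s["time"],s["joint_pos"],s["force"])
to([.4763,-.1315,.077],8.3)
im=grab("top"); save(im,"top1.png",(100,300,230,430),3)
im=grab("side"); save(im,"side1.png",(120,340,180,400),3)
```

```text
2.1 [-0.3853601   0.36330228  0.71201816  2.09288347 -0.32970988  0.79642413
 -0.89898891] [0.90575171 0.09818644 0.11872848]
shift mm [  0.9  -2.1 122.4] turn [ 0.0006  0.0006 -0.0015] |d| 122.0 deg 0.1
```

View pics/side1.png

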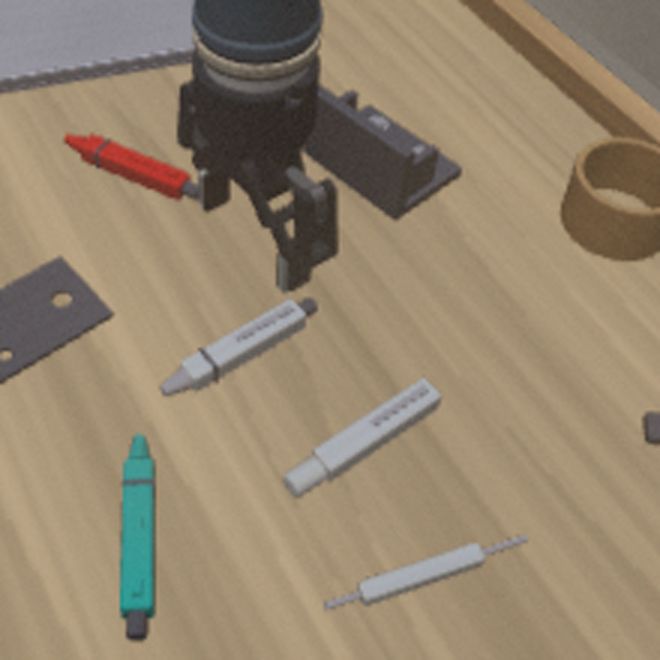

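View pics/top1.png

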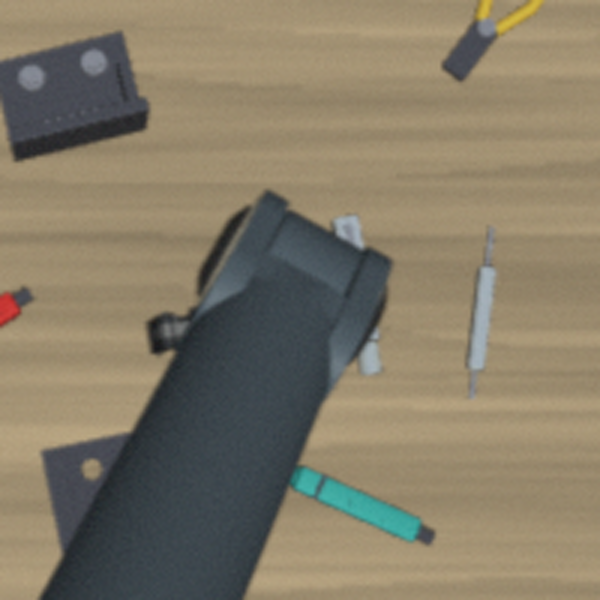

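Call:
{"api": "send_rows", "payload": {
  "motion": [
    [0, 1, -2, 40, 0, 0, -0.001],
    [0, 1, -2, 80, 0, 0, -0.001],
    [0, 1, -2, 105, 0, 0, -0.001],
    [0, 1, -2, 118, 0, 0, -0.001],
    [0, 1, -2, 123, 0, 0, -0.001],
    [0, 1, -2, 123, 0, 0, -0.001]
  ]
}}

```text
time: 2.7
tool_pos: [0.4751, -0.1352, 0.0755]
ee_rot: [[0.991, 0.135, -0.004], [0.135, -0.991, -0.003], [-0.004, 0.003, -1.0]]
force: [0.2, 0.3, 0.5]
opening: 0.0856
```

Call:
{"api": "send_rows", "payload": {
  "motion": [
    [1, 0, 0, 0, 0, 0, 0],
    [1, 0, 0, 0, 0, 0, 0],
    [1, 0, 0, 0, 0, 0, 0],
    [1, 0, 0, 0, 0, 0, 0],
    [1, 0, 0, 0, 0, 0, 0],
    [1, 0, 0, 0, 0, 0, 0],
    [1, 0, 0, 0, 0, 0, 0],
    [1, 0, 0, 0, 0, 0, 0],
    [1, 0, 0, 0, 0, 0, 0],
    [1, 0, 0, 0, 0, 0, 0]
  ]
}}

```text
time: 3.53
tool_pos: [0.4756, -0.1352, 0.0764]
ee_rot: [[0.991, 0.135, -0.002], [0.135, -0.991, -0.003], [-0.003, 0.002, -1.0]]
force: [-0.6, 0.9, 6.5]
opening: 0.0206
```

Run:
```python
from h import *
s=read_state();print({k:np.round(v,4).tolist() for k,v in s.items()})
im=grab("side"); save(im,"side2.png",(190,290,200,330),5)
```

```text
{'time': 3.5333, 'joint_pos': [-0.2231, 0.5701, 0.5311, 2.1586, -0.5469, 0.547, -0.7191], 'qd': [0.0005, -0.0004, -0.002, -0.0011, 0.0016, 0.0005, 0.0007], 'joint_efforts': [0.3413, -37.318, 6.2181, -10.9149, 0.0234, -0.3732, -0.0146], 'tool_pos': [0.4756, -0.1352, 0.0764], 'ee_rot': [[0.9908, 0.1352, -0.0022], [0.1352, -0.9908, -0.0025], [-0.0025, 0.0022, -1.0]], 'force': [-0.5658, 0.9063, 6.4929], 'ft_torque': [0.2178, 0.1879, -0.0119], 'opening': 0.0206}
```

View pics/side2.png

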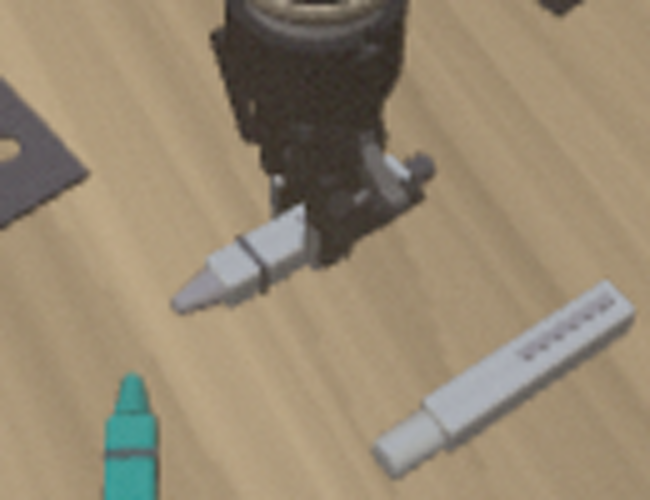

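Call:
{"api": "send_rows", "payload": {
  "motion": [
    [1, 0, 0, -15, 0, 0, 0],
    [1, 0, 0, -40, 0, 0, 0],
    [1, 0, 0, -65, 0, 0, 0],
    [1, 0, 0, -80, 0, 0, 0],
    [1, 0, 0, -84, 0, 0, 0],
    [1, 0, 0, -84, 0, 0, 0]
  ]
}}

```text
time: 4.08
tool_pos: [0.4763, -0.1349, 0.1612]
ee_rot: [[0.991, 0.136, 0.0], [0.136, -0.991, -0.002], [-0.0, 0.002, -1.0]]
force: [0.6, 1.3, -1.0]
opening: 0.0204
```

Run:
```python
from h import *
s=read_state();print(s["joint_pos"].round(3),s["force"],s["opening"],s["tool_pos"])
to([.5563,-.0315,.12],14)
im=grab("side"); save(im,"side3.png",(130,290,200,330),4)
```

```text
[-0.344  0.429  0.675  2.12  -0.402  0.718 -0.841] [ 0.58068382  1.28149069 -0.99216076] 0.020365171669083627 [ 0.47626062 -0.13492779  0.16123837]
shift mm [ 93.3 -91.7  41. ] turn [ 0.0024  0.0002 -0.1084] |d| 137.0 deg 6.2
```

View pics/side3.png

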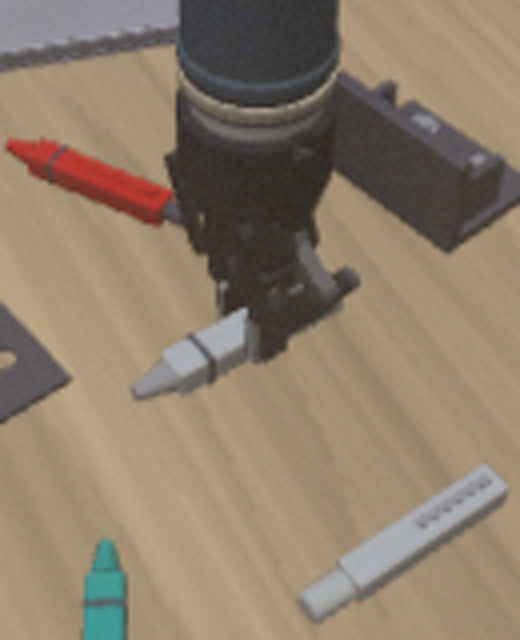

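The marker is held level and clear of the bench, with the button at crop pixel (347,280). I'm moving to about 25 mm in front of the stop.

Call:
{"api": "send_rows", "payload": {
  "motion": [
    [1, 23, -23, 10, 0, 0, -0.03],
    [1, 46, -46, 20, 0, 0, -0.06],
    [1, 70, -69, 30, 0, 0, -0.09],
    [1, 86, -85, 38, 0.002, 0, -0.108],
    [1, 93, -92, 41, 0.002, 0, -0.108],
    [1, 93, -92, 41, 0.002, 0, -0.108],
    [1, 93, -92, 41, 0.002, 0, -0.108]
  ]
}}

```text
time: 4.72
tool_pos: [0.5541, -0.0319, 0.118]
ee_rot: [[0.971, 0.241, -0.005], [0.241, -0.971, -0.001], [-0.005, 0.0, -1.0]]
force: [-0.4, 0.7, -1.6]
opening: 0.0206
```

Run:
```python
from h import *
s=read_state();print(s["joint_pos"].round(3),s["force"],s["ft_torque"],s["opening"],s["tool_pos"])
to([.5806,-.0254,.12],14)
for n,c in(("side",(120,250,200,330)),("top",(100,230,200,330))):
    im=grab(n); save(im,n+"4.png",c,4)
    C=cloud(im); m=(C[...,2]>.03)&(C[...,2]<.075)&(C[...,0]>.4)&(C[...,0]<.66)&(abs(C[...,1]+.03)<.08)
    n_=np.array([np.cos(np.radians(14)),np.sin(np.radians(14))]); t=(C[m][:,:2]-[.6485,-.0085])@n_
    print(n,m.sum(),np.histogram(t,bins=np.arange(-.2,.02,.01)))
```

```text
[-0.449  0.572  0.573  2.002 -0.468  0.704 -0.91 ] [-0.43138921  0.65410987 -1.60888164] [-0.04710562 -0.04857095 -0.00821659] 0.02060724702257633 [ 0.55413105 -0.031913    0.11795136]
shift mm [27.2  0.1 -2.2] turn [ 0.0001  0.005  -0.001 ] |d| 27.0 deg 0.3
side 648 (array([  0,   0,   8,  21,  31,  45,  42,  36,  43,  82,  27,   2,   3,
         4,   4,   2,   0,   0,   0,  98, 200]), array([-2.00000000e-01, -1.90000000e-01, -1.80000000e-01, -1.70000000e-01,
       -1.60000000e-01, -1.50000000e-01, -1.40000000e-01, -1.30000000e-01,
       -1.20000000e-01, -1.10000000e-01, -1.00000000e-01, -9.00000000e-02,
       -8.00000000e-02, -7.00000000e-02, -6.00000000e-02, -5.00000000e-02,
       -4.00000000e-02, -3.00000000e-02, -2.00000000e-02, -1.00000000e-02,
        1.66533454e-16,  1.00000000e-02]))
top 118 (array([ 0,  0,  5, 23, 27, 18,  1,  0,  0,  0,  0,  0,  0,  0,  0,  0,  0,
        0,  0,  0, 36]), array([-2.00000000e-01, -1.90000000e-01, -1.80000000e-01, -1.70000000e-01,
       -1.60000000e-01, -1.50000000e-01, -1.40000000e-01, -1.30000000e-01,
       -1.20000000e-01, -1.10000000e-01, -1.00000000e-01, -9.00000000e-02,
       -8.00000000e-02, -7.00000000e-02, -6.00000000e-02, -5.00000000e-02,
       -4.00000000e-02, -3.00000000e-02, -2.00000000e-02, -1.00000000e-02,
        1.66533454e-16,  1.00000000e-02]))
```

View pics/side4.png

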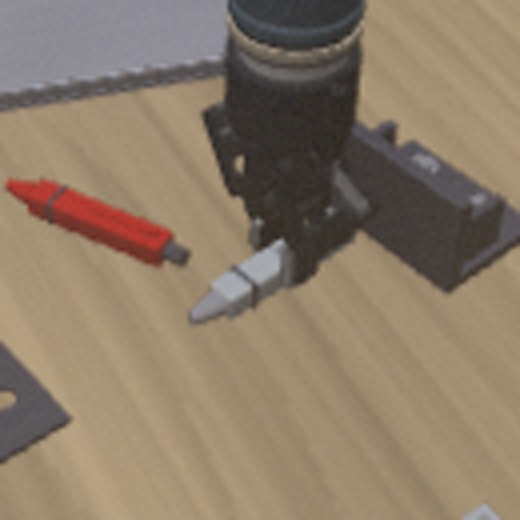

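View pics/top4.png

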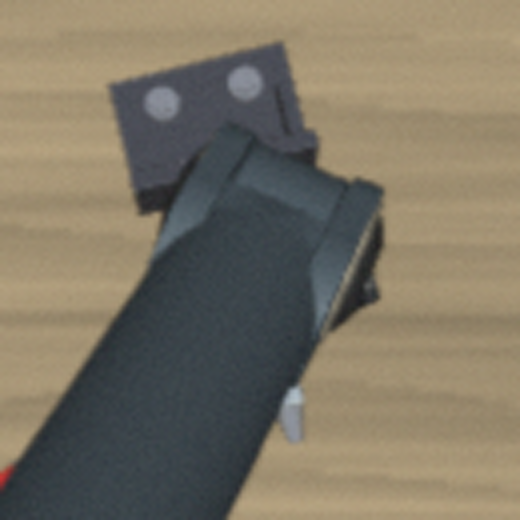

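Call:
{"api": "send_rows", "payload": {
  "motion": [
    [1, 10, 0, -1, 0, 0, 0],
    [1, 18, 0, -2, 0, 0.003, 0],
    [1, 22, 0, -2, 0, 0.005, 0],
    [1, 24, 0, -2, 0, 0.005, 0],
    [1, 26, 0, -2, 0, 0.005, 0],
    [1, 28, 0, -2, 0, 0.005, 0],
    [1, 30, 0, -2, 0, 0.005, 0],
    [1, 31, 0, -2, 0, 0.005, 0],
    [1, 32, 0, -2, 0, 0.005, 0],
    [1, 32, 0, -2, 0, 0.005, 0]
  ]
}}

```text
time: 5.65
tool_pos: [0.5847, -0.0257, 0.1206]
ee_rot: [[0.971, 0.238, 0.001], [0.238, -0.971, -0.0], [0.0, 0.0, -1.0]]
force: [-4.0, -2.1, 0.9]
opening: 0.0206
```

Run:
```python
from h import *
s=read_state();n=np.array([np.cos(np.radians(14)),np.sin(np.radians(14)),0]);print(s["force"],s["force"]@n,(s["tool_pos"]-[.6485,-.0085,0])@n,s["tool_pos"],s["opening"])
```

```text
[-4.04485763 -2.13276821  0.94147627] -4.440671400849779 -0.06603037365956392 [ 0.58473003 -0.0256735   0.12058738] 0.020639172799577984
```

Call:
{"api": "send_rows", "payload": {
  "motion": [
    [1, 1, 0, 0, 0, 0, 0],
    [1, 2, 0, 0, 0, 0, 0],
    [1, 3, 0, 0, 0, 0, 0],
    [1, 4, 0, 0, 0, 0, 0],
    [1, 5, 0, 0, 0, 0, 0],
    [1, 5, 0, 0, 0, 0, 0],
    [1, 5, 0, 0, 0, 0, 0]
  ]
}}

```text
time: 6.23
tool_pos: [0.5895, -0.0245, 0.1205]
ee_rot: [[0.971, 0.238, 0.0], [0.238, -0.971, -0.0], [0.0, 0.0, -1.0]]
force: [-3.9, -1.7, 0.6]
opening: 0.0205
```

Call:
{"api": "send_rows", "payload": {
  "motion": [
    [1, 1, 0, 0, 0, 0, 0],
    [1, 1.5, 0, 0, 0, 0, 0],
    [1, 1.5, 0, 0, 0, 0, 0]
  ]
}}

```text
time: 6.48
tool_pos: [0.5897, -0.0246, 0.1203]
ee_rot: [[0.971, 0.238, -0.003], [0.238, -0.971, -0.0], [-0.003, -0.001, -1.0]]
force: [-7.9, -2.1, 3.1]
opening: 0.0205
```

Run:
```python
from h import *
s=read_state();n=np.array([np.cos(np.radians(14)),np.sin(np.radians(14)),0]);print(s["force"],s["force"]@n,(s["tool_pos"]-[.6485,-.0085,0])@n,s["tool_pos"],s["opening"])
```

```text
[-7.92401484 -2.05892955  3.11311733] -8.18673787308114 -0.06089593454447269 [ 0.58974344 -0.02455765  0.12029272] 0.020499541680200874
```

The force is rising while the pose no longer advances, so the button is at its end stop. One more small push will confirm it.

Call:
{"api": "send_rows", "payload": {
  "motion": [
    [1, 1, 0, 0, 0, 0, 0],
    [1, 2, 0, 0, 0, 0, 0],
    [1, 2, 0, 0, 0, 0, 0]
  ]
}}

```text
time: 6.73
tool_pos: [0.5901, -0.0245, 0.12]
ee_rot: [[0.971, 0.238, -0.007], [0.238, -0.971, -0.0], [-0.007, -0.002, -1.0]]
force: [-8.7, -1.1, 2.8]
opening: 0.0203
```

Run:
```python
from h import *
s=read_state();n=np.array([np.cos(np.radians(14)),np.sin(np.radians(14)),0]);print(s["force"],s["force"]@n,(s["tool_pos"]-[.6485,-.0085,0])@n,s["tool_pos"],s["opening"])
im=grab("side"); save(im,"side5.png",(150,230,220,320),6)
```

```text
[-8.73218693 -1.11172832  2.82455811] -8.741755082394583 -0.060574626019398656 [ 0.59006582 -0.02452248  0.11997746] 0.020335902429201136
```

View pics/side5.png

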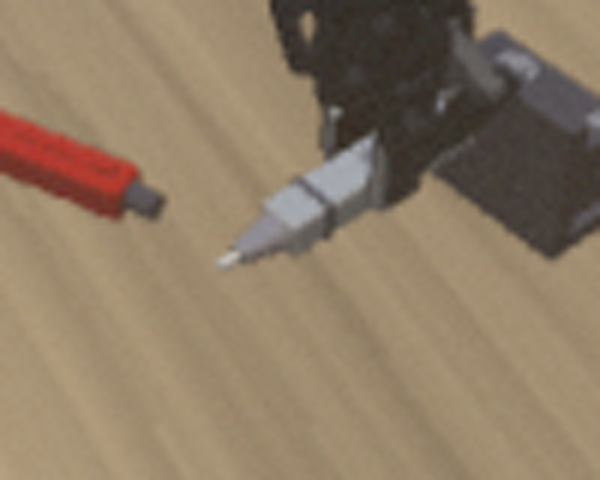

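The white tip is visibly out, at crop pixel (228,260). Now I back off.

Call:
{"api": "send_rows", "payload": {
  "motion": [
    [1, -6, 0, 0, 0, 0.005, 0],
    [1, -18, 0, -4, 0, 0.006, 0],
    [1, -30, 0, -15, 0, 0.006, 0],
    [1, -40, 0, -30, 0, 0.006, 0],
    [1, -45, 0, -40, 0, 0.006, 0],
    [1, -45, 0, -45, 0, 0.006, 0]
  ]
}}

```text
time: 7.28
tool_pos: [0.5473, -0.0354, 0.1671]
ee_rot: [[0.971, 0.237, 0.003], [0.237, -0.971, 0.002], [0.004, -0.001, -1.0]]
force: [-0.2, 0.2, -0.2]
opening: 0.0208
```

Run:
```python
from h import *
s=read_state();print(s["joint_pos"].round(3),s["force"],s["tool_pos"])
to([.5273,.3176,.17],-11.7)
im=grab("side"); save(im,"side6.png",(110,230,200,320),6)
```

```text
[-0.492  0.488  0.63   1.995 -0.407  0.78  -0.955] [-0.15200535  0.22937715 -0.19730853] [ 0.54734001 -0.03536735  0.16705331]
shift mm [  64.2 -347.7   -2.3] turn [-0.0021 -0.0032  0.4435] |d| 354.0 deg 25.4
```

View pics/side6.png

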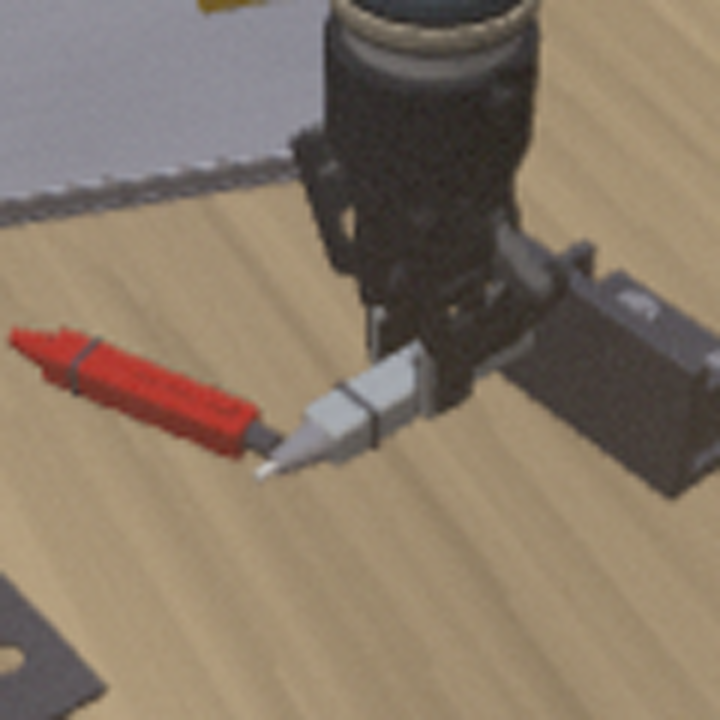

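Call:
{"api": "send_rows", "payload": {
  "motion": [
    [1, 4, -20, -2, 0, 0, 0.03],
    [1, 11, -55, -2, 0, 0, 0.07],
    [1, 18, -90, -2, 0, -0.003, 0.12],
    [1, 25, -130, -2, 0, -0.003, 0.17],
    [1, 32, -170, -2, 0, -0.003, 0.22],
    [1, 39, -210, -2, 0, -0.003, 0.27],
    [1, 46, -250, -2, 0, -0.003, 0.32],
    [1, 54, -290, -2, 0, -0.003, 0.37],
    [1, 60, -325, -2, 0, -0.003, 0.42],
    [1, 64, -343, -2, -0.002, -0.003, 0.4435],
    [1, 64, -348, -2, -0.002, -0.003, 0.4435],
    [1, 64, -348, -2, -0.002, -0.003, 0.4435]
  ]
}}

```text
time: 8.33
tool_pos: [0.5273, 0.3209, 0.1693]
ee_rot: [[0.98, -0.197, 0.002], [-0.197, -0.98, 0.0], [0.002, -0.0, -1.0]]
force: [-0.1, 0.3, -1.4]
opening: 0.0207
```

Run:
```python
from h import *
s=read_state();print(s["time"],s["joint_pos"].round(3),s["force"],s["tool_pos"],s["opening"])
to([.5273,.3176,.085],-11.7)
for n,c in(("side",(60,180,150,290)),("top",(100,260,60,220))):
    im=grab(n); save(im,n+"7.png",c,4)
    C=cloud(im); m=(C[...,2]>.06)&(C[...,2]<.135)&(C[...,0]>.4)&(C[...,0]<.66)&(abs(C[...,1]-.32)<.05)
    P=C[m]; d=np.array([np.cos(np.radians(11.7)),-np.sin(np.radians(11.7))]); t=(P[:,:2]-[.5273,.3176])@d; w=(P[:,:2]-[.5273,.3176])@[-d[1],d[0]]
    for a in np.arange(-.09,-.01,.01):
        k=(t>a)&(t<a+.01)&(abs(w)<.016)
        if k.sum()>2: print(n,round(a,3),k.sum(),"zmax",np.percentile(P[k,2],[10,95]).round(4),"w",np.percentile(w[k],[5,95]).round(4))
```

```text
8.3333 [-1.127  0.616  0.728  1.834 -0.516  0.889 -1.924] [-0.13755777  0.30565569 -1.38936506] [0.52728072 0.32092583 0.16931513] 0.020748680826873825
shift mm [ 0.5  3.3 84.3] turn [-0.0005 -0.0018  0.0058] |d| 84.0 deg 0.4
side -0.09 3 zmax [0.1056 0.1071] w [-0.0025  0.0012]
side -0.08 10 zmax [0.1039 0.1086] w [-0.0038  0.0021]
side -0.07 17 zmax [0.0979 0.1107] w [-0.0057  0.0047]
side -0.06 24 zmax [0.1002 0.1144] w [-0.0097  0.0041]
side -0.05 32 zmax [0.0968 0.114 ] w [-0.01    0.0078]
side -0.04 31 zmax [0.0972 0.1145] w [-0.011   0.0081]
side -0.03 30 zmax [0.0969 0.1147] w [-0.0104  0.0072]
side -0.02 37 zmax [0.1006 0.1287] w [-0.0143  0.0141]
top -0.09 4 zmax [0.1008 0.1061] w [-0.001   0.0005]
top -0.08 13 zmax [0.1028 0.1076] w [-0.0027  0.0052]
top -0.07 24 zmax [0.1043 0.1119] w [-0.0055  0.0073]
top -0.06 34 zmax [0.1039 0.112 ] w [-0.0084  0.0091]
top -0.05 44 zmax [0.107  0.1154] w [-0.0101  0.01  ]
top -0.04 47 zmax [0.1049 0.1148] w [-0.0103  0.0098]
top -0.03 45 zmax [0.1046 0.1141] w [-0.0096  0.0107]
top -0.02 28 zmax [0.1017 0.1141] w [-0.0106  0.0082]
```

View pics/side7.png

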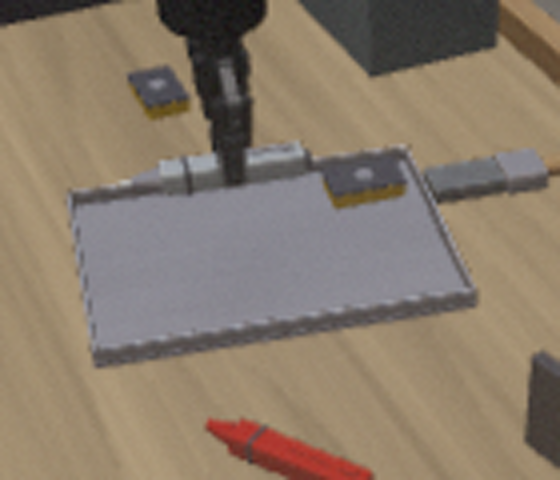

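View pics/top7.png

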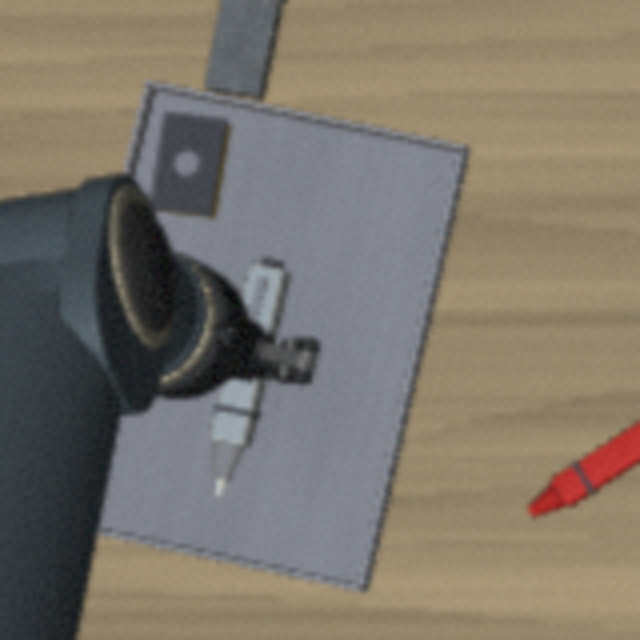

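The top view shows the marker level above the clear tray floor, clear of the magnet, with the white tip at (220,490). Lowering.

Call:
{"api": "send_rows", "payload": {
  "motion": [
    [1, 0, 3, 25, 0, 0, 0.006],
    [1, 0, 3, 55, 0, -0.001, 0.006],
    [1, 0, 3, 73, 0, -0.002, 0.006],
    [1, 0, 3, 81, 0, -0.002, 0.006],
    [1, 0, 3, 85, 0, -0.002, 0.006],
    [1, 0, 3, 86, 0, -0.002, 0.006],
    [1, 0, 3, 87, 0, -0.002, 0.006],
    [1, 0, 3, 87, 0, -0.002, 0.006]
  ]
}}

```text
time: 9.1
tool_pos: [0.5286, 0.3137, 0.084]
ee_rot: [[0.978, -0.21, 0.002], [-0.21, -0.978, 0.001], [0.002, -0.001, -1.0]]
force: [-0.2, -0.5, -1.4]
opening: 0.0207
```

Run:
```python
from h import *
s=read_state();print(s["time"],s["joint_pos"].round(3),s["force"],s["tool_pos"],s["opening"])
to([.5273,.3176,.080],-11.7)
```

```text
9.1 [-1.053  0.722  0.638  1.879 -0.617  0.746 -1.847] [-0.15774169 -0.52946771 -1.39566575] [0.5285854  0.31367637 0.08404887] 0.020703123568572124
shift mm [-2.1 -3.6  4. ] turn [-0.0009 -0.0017 -0.0069] |d| 6.0 deg 0.4
```

Call:
{"api": "send_rows", "payload": {
  "motion": [
    [1, 0, 0, 1, 0, -0.002, 0],
    [1, 0, 0, 2, 0, -0.002, 0],
    [1, 0, 0, 3, 0, -0.002, 0],
    [1, 0, 0, 3, 0, -0.002, 0],
    [1, 0, 0, 3, 0, -0.002, 0]
  ]
}}

```text
time: 9.52
tool_pos: [0.5285, 0.3138, 0.0811]
ee_rot: [[0.978, -0.209, -0.0], [-0.209, -0.978, 0.001], [-0.0, -0.001, -1.0]]
force: [0.4, 0.6, -1.0]
opening: 0.021
```

Call:
{"api": "send_rows", "payload": {
  "motion": [
    [1, 0, 0, 1, 0, 0, 0],
    [1, 0, 0, 2, 0, 0, 0],
    [1, 0, 0, 2, 0, 0, 0]
  ]
}}

```text
time: 9.77
tool_pos: [0.5287, 0.3137, 0.0804]
ee_rot: [[0.978, -0.209, -0.001], [-0.209, -0.978, 0.002], [-0.001, -0.002, -1.0]]
force: [-3.2, -1.1, 8.8]
opening: 0.0207
```

The marker touched down (8.8 N upward). I'm opening the gripper slowly.

Call:
{"api": "send_rows", "payload": {
  "motion": [
    [1, 0, 0, 0, 0, 0, 0],
    [0.7, 0, 0, 0, 0, 0, 0],
    [0.6, 0, 0, 0, 0, 0, 0],
    [0.5, 0, 0, 0, 0, 0, 0],
    [0.4, 0, 0, 0, 0, 0, 0],
    [0.3, 0, 0, 0, 0, 0, 0],
    [0.2, 0, 0, 0, 0, 0, 0],
    [0.1, 0, 0, 0, 0, 0, 0],
    [0.1, 0, 0, 0, 0, 0, 0],
    [0.1, 0, 0, 0, 0, 0, 0]
  ]
}}

```text
time: 10.6
tool_pos: [0.5287, 0.3138, 0.0804]
ee_rot: [[0.978, -0.209, -0.001], [-0.209, -0.978, 0.002], [-0.001, -0.002, -1.0]]
force: [-0.5, -0.0, -0.2]
opening: 0.0769
```

Call:
{"api": "send_rows", "payload": {
  "motion": [
    [0.1, 0, 0, -8, 0, 0, 0],
    [0.1, 0, 0, -25, 0, 0, 0],
    [0.1, 0, 0, -55, 0, 0, 0],
    [0.1, 0, 0, -90, 0, 0, 0],
    [0.1, 0, 0, -120, 0, 0, 0],
    [0.1, 0, 0, -145, 0, 0, 0],
    [0.1, 0, 0, -150, 0, 0, 0],
    [0.1, 0, 0, -150, 0, 0, 0]
  ]
}}

```text
time: 11.27
tool_pos: [0.5297, 0.3137, 0.2329]
ee_rot: [[0.978, -0.209, 0.003], [-0.209, -0.978, 0.005], [0.002, -0.005, -1.0]]
force: [0.2, -0.4, -0.0]
opening: 0.0768
```

Run:
```python
from h import *
s=read_state();print(s["time"],s["force"],s["tool_pos"],s["opening"])
for n,c in(("side",(70,170,150,290)),("top",(100,260,60,220))):
    im=grab(n); save(im,n+"8.png",c,5 if n=="side" else 4)
    C=cloud(im); m=(C[...,2]>.0)&(C[...,2]<.05)
    P=C[m]; d=np.array([np.cos(np.radians(12)),-np.sin(np.radians(12))]); t=(P[:,:2]-[.5287,.3137])@d; w=(P[:,:2]-[.5287,.3137])@[-d[1],d[0]]
    for a in np.arange(-.1,.08,.01):
        k=(t>a)&(t<a+.01)&(abs(w)<.016)
        if k.sum()>2: print(n,round(a,3),k.sum(),"z",np.percentile(P[k,2],[10,95]).round(4))
```

```text
11.2667 [ 0.23005181 -0.44517317 -0.03712887] [0.52972834 0.31370905 0.23289558] 0.07684103337582847
side -0.1 19 z [0.0037 0.0069]
side -0.09 22 z [0.0038 0.0137]
side -0.08 24 z [0.0037 0.0195]
side -0.07 23 z [0.0041 0.0234]
side -0.06 27 z [0.0045 0.0251]
side -0.05 31 z [0.0062 0.0261]
side -0.04 33 z [0.0045 0.0256]
side -0.03 32 z [0.0059 0.0264]
side -0.02 29 z [0.0065 0.026 ]
side -0.01 31 z [0.0067 0.0266]
side -0.0 31 z [0.0045 0.0282]
side 0.01 32 z [0.0061 0.0263]
side 0.02 32 z [0.0049 0.0276]
side 0.03 28 z [0.007  0.0278]
side 0.04 31 z [0.0056 0.0283]
side 0.05 25 z [0.0049 0.0249]
side 0.06 19 z [0.0038 0.0193]
side 0.07 17 z [0.0037 0.0069]
top -0.1 42 z [0.0008 0.0065]
top -0.09 42 z [0.0007 0.0133]
top -0.08 39 z [0.002  0.0182]
top -0.07 38 z [0.002  0.0205]
top -0.06 46 z [0.0018 0.0239]
top -0.05 41 z [0.0105 0.025 ]
top -0.04 46 z [0.0032 0.0252]
top -0.03 46 z [0.0046 0.0252]
top -0.02 47 z [0.0026 0.0251]
top -0.01 33 z [0.0032 0.029 ]
top -0.0 10 z [0.002  0.0069]
top 0.01 8 z [0.0025 0.0065]
top 0.02 13 z [0.0011 0.0234]
top 0.03 44 z [0.0052 0.029 ]
top 0.04 45 z [0.004  0.0285]
top 0.05 40 z [0.0041 0.0251]
top 0.06 40 z [0.0011 0.0089]
top 0.07 39 z [0.0004 0.0075]
```

View pics/side8.png

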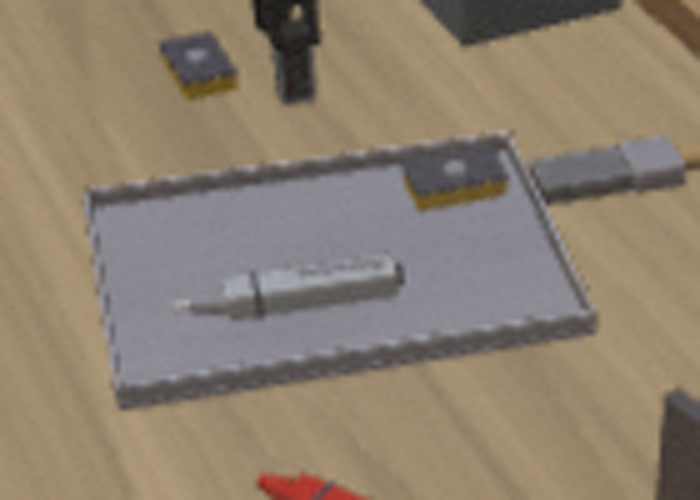

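View pics/top8.png

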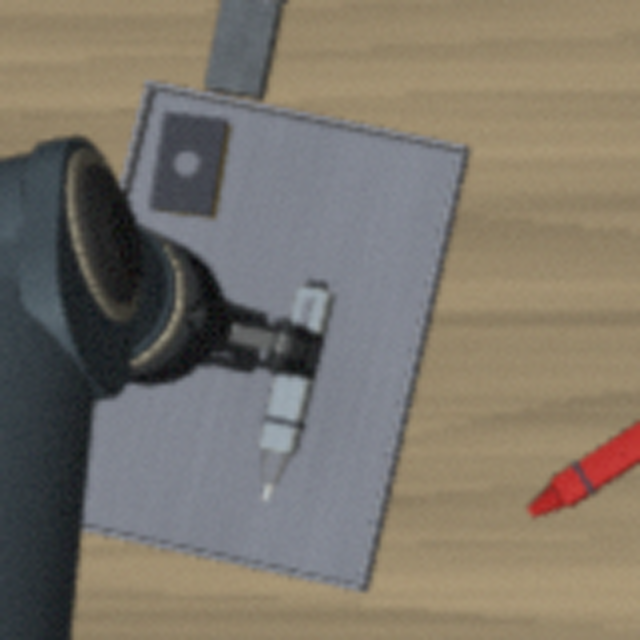

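The marker lies flat and still in the tray with its top at about 24–25 mm. The white tip (top (267,492)) is out, the button shows only as a short stub, and the gripper is well clear. Handing in.

```bash
python3 -c "
from cell import ticket; print(ticket.finish_job())"
```

```text
the job is handed in; nothing more can be done
None
```

I picked up the silver marker with the push button, pressed the button fully in against the angle plate, laid the marker flat in the tray and let go. I handed the job in at about 11.4 s.

- **Press:** the force stayed at about 4 N while the button went in, then rose to about 8.7 N as the tool stopped advancing, roughly 9 mm past the expected contact point. I did not measure the button travel directly. The white tip was seen out right after the press and was still out at the end.
- **Placement:** at touchdown the force was 8.8 N upward. After release, both cameras showed the marker flat on the tray floor, clear of the magnet. Its top was at about 24–26 mm, and 24 mm is expected. The gripper was about 15 cm above its release height, with almost no force on it.
- **Disagreements:** the two cameras differed by 2–5 mm on the marker's sideways position, so I used values between them. My first fit of the tray outline was spoiled by neighbouring objects, so I took the tray pose from its four rim corners instead. No other checks failed.

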